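# Shut the curing box and hold its shutter open at the index

## Robot

A 6-joint arm with a two-finger parallel gripper is mounted at the origin on a cart in front of the work surface, level with it; the furniture and walls round the work are solid. World frame = base frame: x ahead of the robot, y to its left, z up, the work surface at z = 0. Lengths are in mm, angles in rad, forces in N, time in s.
With the tool pointing down it reaches from about 350 to 975 mm from the base axis. Payload 7.1 kg.
Tool frame: the origin (TCP) lies midway between the tips of the shut fingers; the grasp point (between the pads) lies 19 mm behind it (ctrl.tcp_to_grasp is the distance from the TCP to the grasp point, in mm); z points along the fingers, y is the line along which they close (so a half turn about z gives the same grasp; the last joint's range is limited). The gripper opens to 88 mm and grips with 3 to 60 N. Pads are 20 mm wide; open, the fingers measure 115 mm over their backs; the gripper's body (75 mm by 178 mm) begins 61 mm behind the grasp point.
Start: joints at [-1.262, 0.423, 1.63, -0, 1.089, -0.019], TCP at [201.243, -591.698, 222.675] pointing down, gripper open.
Joint ranges: [-3, 3], [-0.9, 2.11], [0.09, 2.58], [-1.31, 4.45], [0.11, 2.69], [-2.54, 2.54]. Speed limits (rad/s): [2.39, 2.39, 3.01, 3.14, 3.14, 3.14].

## Interface

Orientations are given as a rotation vector (axis times angle).
In Python, from workcell import get_obs, cams, ticket, boxes_of, ctrl gives the robot as it stands.
- The arm moves only by the shell command python3 -m creep 'ROWS' [OPENING]. ROWS is JSON, one flat list of numbers, 4 for each row, row after row: the shift along the world's x, y, z in m, then the turn about the world's z in rad. In form: [tx, ty, tz, spin, tx, ty, tz, spin, ...]. A call has 1 to 10 rows; each row is the pose to reach, as a shift and turn from the pose commanded when the call began; what a row does not reach only later rows make up. A row lasts 1/12 s, in which the tool goes at most 41.7 mm and 7.16 degrees, less where a joint would pass 70% of its speed; a pose out of reach is approached as far as the arm can. A call with a gripper value outside its range is refused whole. OPENING is the opening, from 0 (shut) to 1 (fully open), set as the call begins (- or left out, the last holds). The fingers move at their own pace and stop on an object; the grip force is fixed at half the most. Time passes only in rows, so rows that repeat a pose let the fingers close. It gives the time, the measured TCP pose, the force, the opening and the grip force at its end, in the units of the state.
- get_obs(): the state, without advancing time (a new reading comes with each control period).
- cams.get_image(name): name is "scene" or "top"; returns (picture, depth): 384x512x3 uint8, red, green, blue; 384x512 float32, mm along the optical axis (not along the pixel's ray), 0 where there is no reading.
- cams.get_calibration(name): a dict with "mtx" (3x3 intrinsics, pixels), "R" (3x3) and "t" (3): a world point X has camera coordinates R X + t. Camera axes: x right, y down, z forward; pixel columns grow to the right and rows downward; lengths in mm; the calibration is good to about 2 mm. A picture is of the moment at which its call begins. get_calibration takes no time and is no camera call.
- ticket.close_job(): hands the job in; it is judged then, once.
Trained networks look in the newest picture that a camera, given by its name, has taken for a name from the list of things; names that differ only in an ending like _2 or _b are one class to them, and where a whole thing is asked for, a point or a joint stands for the part that bears it (a point fixed in the world has none). Each returns a list of dicts, best first, with "score" (0 to 1); they miss things now and then, are a little off and sometimes report something else, mostly with a low value. They report only what shows in the picture. A call takes as long as a camera call.
- boxes_of(camera, target): "centre" ([column, row] in pixels, amid what is visible of it).
The state is a dict: "t": time; "qpos": joint angles; "qvel": joint speeds; "joint_torque": joint torques, N m; "ee_pos": TCP position; "orientation": TCP orientation; "ft_force": force on the tool from outside, world axes, zero at the start; "moment": the same for the moment, N m; "width": finger opening in mm; "grasp_force": force on a finger pad.
Only numpy, scipy, OpenCV 4.12 (cv2) and the standard library are available. Lean on these libraries where they do the work, as an engineer would, in place of code of your own. Each camera call takes 0.05 s, during which the arm holds its last target. There are 200 camera calls.

## Task

A phone frame is waiting in the small grey curing box to have its glue cured. Push the box's door fully shut until it snaps home on its catch, then take the upright black tab of the spring-return shutter slide on the roof and pull it toward the door side until the slide's pointer stands between the two prongs of the index clip, without shifting the clip or the loose things around the box. The slide springs back if let go, so keep it there: finish while still holding the tab with the pointer between the prongs.

Things in the scene. Friction and masses are not known exactly. Their poses are not given: they have to be found in the camera images.
- curing_box: grey sheet-metal curing box fixed to the bench, 160 deep (x) x 190 wide (y) x 120 high (z) mm; origin under its centre on the bench, z up, own -x is the front where the door is, own +y its left side
- door (a joint): door angle about its upright hinge at the box's front left; 0 = shut, grows as the door swings out toward the robot (starts 0.45 to 0.75 rad open). It stays where it is left. A sprung roller catch resists from about 0.1 rad (about 10 N at the push point), is passed at about 0.035 rad and then draws the door to 0 and keeps it there
- door_hinge (a point): the door's upright hinge axis, 64 mm above the bench; its frame turns with the door and at 0 is parallel to the box. The door spans 12 to 116 mm above the bench, is 12 mm thick (6 mm either side of the axis) and reaches 184 mm along own -y; an upright finger lip 60 mm high stands 14 mm out of the outer face, 171 to 181 mm from the hinge
- door_push (a point): point on the door's outer face (window frame) 145 mm from the hinge, 64 mm above the bench, a good place to push; own -x is the outward normal of the face
- slide_grip (a point): top centre of the upright black plastic tab of the shutter slide on the box's roof, 166 mm above the bench; the tab is 26 mm long (box x), 14 mm thick (box y, pinch it here) and 40 mm high above a low carriage, which has only low parts (under 12 mm above the roof) beside it, and a spring barrel 21 mm high that begins 17 mm behind the tab at rest
- slide (a joint): travel of the shutter slide, m: 0 = at rest at the back, grows as it is pulled along the box's -x, up to a stop at 0.07; a spring pulls it back with about 3 N at 0 and 8 N at 0.055
- pointer (a point): a point near the tip of the slide's pointer, a steel blade 4 mm wide that stands out to the box's right (-y) from the carriage, 11 mm above the roof; axes parallel to the box. It passes over the prongs without touching them
- mark (a point): middle of the gap between the two prongs of the index clip on the right of the roof (dark steel U, 26 mm long, prongs 4 mm wide, 18 mm apart, open toward the slide), at the pointer's height; axes parallel to the box. It stands 25 to 55 mm in front (box -x) of the resting pointer. Only friction (about 6 N) holds the clip
- wash_bottle: white bottle 64 mm across, 116 mm high, loose, left of the box; origin under its centre
- dish: round steel screw dish 72 mm across, 16 mm high, loose, right of the door; origin under its centre
- flux_jar: small round tub 43 mm across, 24 mm high, loose, left of the box; origin under its centre
- old_phone: cracked phone 138x68x8 mm lying flat, loose, on the left; origin under its centre
- battery: flat black battery 80x42x9 mm, loose, on the right; origin under its centre
- cutters: side cutters 45x112x11 mm lying flat, loose, on the right; origin under its centre

How it is judged (in metres and radians):
On the way, in this order (a step that is already met when the one before it is completed fails the run):
1. the door is shut on its catch before the slide is pulled (value of joint door below 0.025 rad and value of joint slide below 0.01 m), for 0.3 s.
2. the slide is held by the fingers with its pointer between the prongs (x of pointer in the frame of mark between -0.007 and 0.007 m and contact force between the fingers and slide above 1.5 N and value of joint door below 0.025 rad), for 0.5 s.
At the end, for the whole second after the job is handed in: The door is shut on its catch (under 0.025 rad), the fingers hold the slide (more than 1.5 N on it) at rest (under 0.01 m/s), and the pointer's middle is within 7 mm of the middle of the gap between the clip's prongs (all of step 2 and velocity of joint slide between -0.01 and 0.01 m/s); the arm keeps its last pose, push and grip.
It fails at once if the index clip is shifted by more than 4 mm (distance of mark from where it was at the start of the episode above 0.004 m).
It fails at once if a loose thing beside the box or on the bench is pushed or knocked away by more than 25 mm (distance of any of wash_bottle, dish, flux_jar, old_phone, battery, cutters from where it was at the start of the episode above 0.025 m).
It also fails if it takes over 48 s, if anything falls off the work surface, if the arm or the gripper's body presses on something with over 40 N, if the wrist force passes 120 N, or if a joint passes its speed limit or range.

## Working session

There is one attempt and no reset: what is moved stays moved. The work goes in short steps, Python scripts to look and compute and a shell command to move; the robot and the scene stay as the last step left them, time stands still between calls to the robot, and variables do not carry over. Pictures are saved under pics/ and viewed, at most 10 in all, crops included, and the job is handed in when it is done.

```bash
mkdir -p pics
cat > h.py <<'E'
import numpy as np,cv2
from workcell import get_obs,cams,ticket,boxes_of,ctrl
def grab(c):
    p,d=cams.get_image(c); return p,d,cams.get_calibration(c)
def world(k,uv,d):
    u,v=uv; r=np.linalg.inv(k["mtx"])@[u,v,1]; return np.array(k["R"]).T@(r*d-k["t"])
def onz(k,uv,z):
    R=np.array(k["R"]); C=-R.T@k["t"]; r=R.T@np.linalg.inv(k["mtx"])@[uv[0],uv[1],1]; return C+r*(z-C[2])/r[2]
def cloud(k,d):
    v,u=np.mgrid[:384,:512]; r=np.stack([u,v,np.ones_like(u)],-1)@np.linalg.inv(k["mtx"]).T
    return (r*d[...,None]-k["t"])@np.array(k["R"])
def proj(k,X):
    c=np.array(k["R"])@X+k["t"]; c=np.array(k["mtx"])@c; return c[:2]/c[2]
E
python3 - <<'E'
from h import *
Z={'door_push':64,'slide_grip':166,'pointer':131,'mark':131,'curing_box':120,'wash_bottle':116,'dish':16,'flux_jar':24,'battery':9,'cutters':11,'door_hinge':64}
for c in("scene","top"):
    p,d,k=grab(c); cv2.imwrite(f'pics/{c}0.png',p[...,::-1]); np.savez(f'{c}0.npz',d=d,p=p)
    print(c,(-np.array(k["R"]).T@k["t"]).round())
    for n in Z:
        for b in boxes_of(c,n)[:2]:
            u,v=b["centre"]; dd=d[int(v),int(u)]
            print(n,round(b["score"],2),np.round([u,v]),world(k,(u,v),dd).round(),onz(k,(u,v),Z[n]).round())
E
```

```text
scene [ -59.  376. 1295.]
door_push 0.64 [245. 214.] [ -59.  376. 1295.] [481.  46.  64.]
door_push 0.23 [340. 188.] [ 405. -271.    6.] [ 385. -242.   64.]
slide_grip 0.71 [227. 161.] [613.  17. 158.] [608.  20. 166.]
pointer 0.49 [226. 161.] [622.  17. 149.] [632.  11. 131.]
mark 0.53 [256. 164.] [575. -59. 125.] [572. -57. 131.]
curing_box 0.8 [235. 184.] [558.  29. 115.] [555.  30. 120.]
curing_box 0.29 [328. 169.] [ 484. -285.    7.] [ 436. -227.  120.]
wash_bottle 0.91 [175. 186.] [666. 172.  94.] [653. 175. 116.]
dish 0.79 [291. 192.] [ 486. -134.    2.] [ 481. -129.   16.]
dish 0.5 [227. 161.] [611.  17. 161.] [697. -29.  16.]
flux_jar 0.7 [197. 215.] [579. 159.  27.] [580. 158.  24.]
battery 0.53 [325. 170.] [ 487. -273.    8.] [ 487. -273.    9.]
cutters 0.63 [341. 195.] [ 388. -261.   -1.] [ 384. -255.   11.]
door_hinge 0.86 [242. 214.] [479.  59.  78.] [485.  55.  64.]
top [ 407.  -14. 1394.]
door_push 0.86 [235. 205.] [477.  39. 119.] [480.  41.  64.]
pointer 0.45 [247. 153.] [626.  -0. 165.] [632.   0. 131.]
pointer 0.43 [200. 177.] [574. 154.  25.] [561. 141. 131.]
mark 0.57 [269. 172.] [572. -66. 131.] [572. -66. 131.]
curing_box 0.92 [248. 165.] [598.  -2. 117.] [598.  -2. 120.]
wash_bottle 0.61 [198. 140.] [678. 150. 116.] [678. 150. 116.]
dish 0.62 [291. 202.] [ 488. -141.    6.] [ 487. -140.   16.]
flux_jar 0.53 [200. 175.] [581. 157.  25.] [581. 157.  24.]
battery 0.79 [336. 201.] [ 489. -289.    7.] [ 489. -289.    9.]
cutters 0.69 [201. 140.] [679. 142. 109.] [700. 154.  11.]
cutters 0.56 [328. 232.] [ 388. -260.   -0.] [ 388. -258.   11.]
door_hinge 0.62 [233. 202.] [486.  46. 114.] [490.  48.  64.]
```

View pics/top0.png

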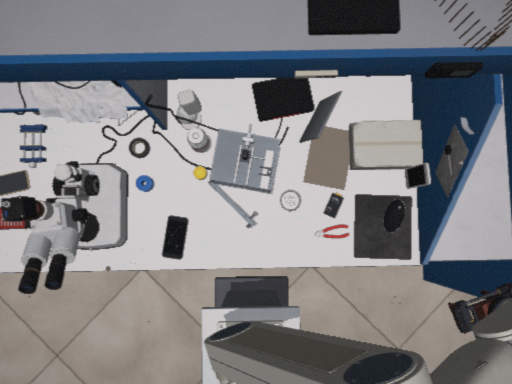

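View pics/scene0.png

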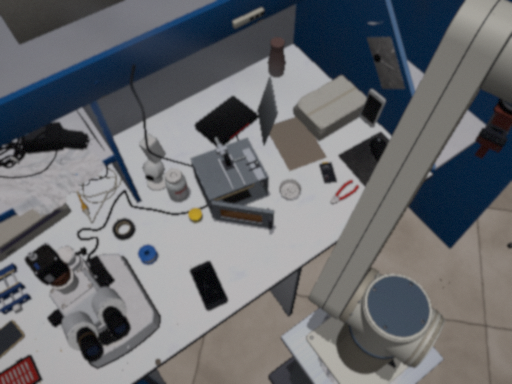

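The top view shows the box at about (245,160), with the door running from the hinge at (210,183) to the lip at (252,222). The tab is near (245,153), and the clip near (268,170) on the roof's right. Next I'll fit the roof and door from depth.

Run:
```python
from h import *
for c in("top","scene"):
    f=np.load(c+'0.npz'); d=f['d'];p=f['p'];k=cams.get_calibration(c)
    W=cloud(k,d)
    ok=(d>0)&(W[...,0]>400)&(W[...,0]<720)&(W[...,1]>-130)&(W[...,1]<130)
    roof=ok&(abs(W[...,2]-120)<8)
    n,l,s,_=cv2.connectedComponentsWithStats(roof.astype(np.uint8)); i=1+s[1:,4].argmax()
    R=W[l==i][:,:2].astype(np.float32); r=cv2.minAreaRect(R); print(c,'roof',r, cv2.boxPoints(r).round().tolist(), np.median(W[l==i][:,2]))
    tall=ok&(W[...,2]>145)
    T=W[tall]; print('tall',len(T),np.median(T,0).round(1), T.min(0).round(),T.max(0).round())
    dm=ok&(W[...,2]>95)&(W[...,2]<122)&(W[...,0]<540)&(l!=i)
    D=W[dm]; print('door',len(D)); 
    if len(D)>20:
        print(cv2.minAreaRect(D[:,:2].astype(np.float32)), cv2.boxPoints(cv2.minAreaRect(D[:,:2].astype(np.float32))).round().tolist())
p=np.load('top0.npz')['p'][115:235,195:305]; q=np.load('scene0.npz')['p'][130:240,180:290]
a=cv2.resize(p,(400,436),interpolation=3);b=cv2.resize(q,(400,436),interpolation=3)
cv2.imwrite('pics/crop0.png',np.hstack([a,b])[...,::-1])
```

```text
top roof ((616.7833251953125, 6.887351989746094), (190.12725830078125, 160.73008728027344), 78.81848907470703) [[520.0, -71.0], [677.0, -102.0], [714.0, 85.0], [556.0, 116.0]] 120.02208810455937
tall 52 [626.3   4.7 164.9] [613. -17. 145.] [678.  14. 169.]
door 226
((473.09466552734375, 26.868568420410156), (180.05227661132812, 114.73228454589844), 83.90402221679688) [[406.0, -57.0], [521.0, -69.0], [540.0, 110.0], [426.0, 122.0]]
scene roof ((616.06298828125, 12.144920349121094), (191.0042266845703, 163.3328094482422), 78.93904876708984) [[518.0, -66.0], [678.0, -97.0], [715.0, 90.0], [554.0, 122.0]] 119.08921753073025
tall 57 [620.7  12.4 161.3] [608.  -6. 145.] [673.  20. 168.]
door 405
((475.197998046875, 29.85094451904297), (185.16624450683594, 117.65380859375), 86.26386260986328) [[410.0, -59.0], [528.0, -66.0], [540.0, 118.0], [423.0, 126.0]]
```

View pics/crop0.png

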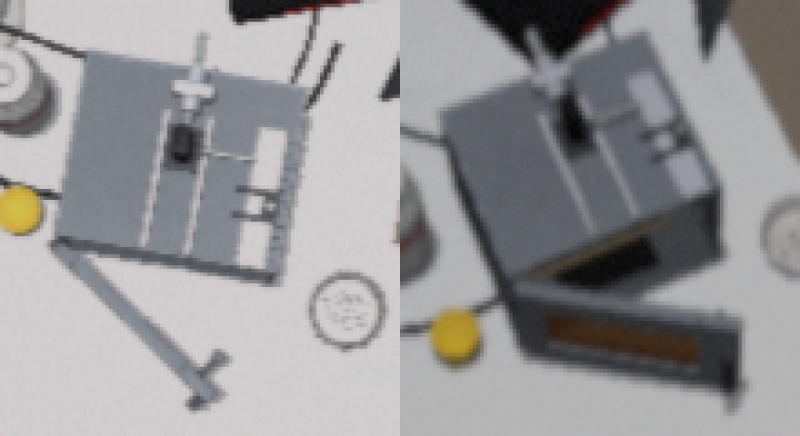

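```bash
cat >> h.py <<'E'
yaw=-0.196; ex=np.array([np.cos(yaw),np.sin(yaw)]); ey=np.array([-ex[1],ex[0]]); C0=np.array([616.5,8.5])
def box(P): P=np.asarray(P)[:2]-C0; return np.array([P@ex,P@ey])
def unbox(x,y): return C0+x*ex+y*ey
E
python3 - <<'E'
from h import *
from scipy.spatial.transform import Rotation as R
o=get_obs(); print(R.from_rotvec(o['orientation']).as_matrix().round(3), o['ee_pos'], o['t'], o['width'])
k=cams.get_calibration('top'); q=lambda x,y:(195+x/3.636-.5+.14,115+y/3.636-.5+.14)
for n,xy,z in [('tab',(184,143),166),('ptr',(235,157),131),('prA',(253,188),131),('prB',(256,219),131),('hinge',(58,243),116),('doortip',(205,388),116),('lip in',(222,355),94),('lip out',(195,403),94)]:
    w=onz(k,q(*xy),z); print(n,w.round(1),box(w).round(1))
f=np.load('top0.npz');W=cloud(k,f['d']);m=(f['d']>0)&(W[...,2]>100)&(W[...,2]<122)&(W[...,0]<540)&(W[...,0]>400)&(abs(W[...,1])<130)
D=W[m]; B=np.array([box(w) for w in D]); B=B[B[:,0]<-90]
v=cv2.fitLine(B.astype(np.float32),cv2.DIST_HUBER,0,.01,.01).ravel(); print('door line box',v,'angle',np.arctan2(-v[0],-v[1]) , B[B[:,1].argmin()],B[B[:,1].argmax()],len(B))
for a in(0,.2,.4,.6,.7):print(a)
E
```

```text
[[ 0.947  0.322  0.   ]
 [ 0.322 -0.947 -0.   ]
 [-0.     0.    -1.   ]] [ 201.2450369  -591.73278544  222.70076273] 1.2 87.71175385661091
tab [623.2   4.1 166. ] [ 7.5 -3. ]
ptr [616.9 -37.6 131. ] [  9.3 -45.1]
prA [590.6 -52.  131. ] [-13.6 -64.4]
prB [564.7 -53.9 131. ] [-38.6 -71.3]
hinge [549.5 111.7 116. ] [-85.8  88.2]
doortip [426.1  -9.1 116. ] [-183.4  -54.3]
lip in [454.  -23.9  94. ] [-153.1  -63.4]
lip out [ 4.139e+02 -3.000e-01  9.400e+01] [-197.   -48.1]
door line box [   0.5572418    0.8303503 -141.62004      9.852397 ] angle -2.5505323 [-186.64220056  -64.0799697 ] [-96.34883403  84.78030269] 222
0
0.2
0.4
0.6
0.7
```

```bash
cat >> h.py <<'E'
H=unbox(-86,88)
def door_tcp(a,gap,s=138):
    b=np.array([-86,88])+s*np.array([-np.sin(a),-np.cos(a)])+(6+10+gap)*np.array([-np.cos(a),np.sin(a)]); return unbox(*b)
E
python3 - <<'E'
from h import *
o=get_obs(); P=o['ee_pos'][:2]
for a,g in [(.59,60),(.59,15),(.59,0),(.45,0),(.3,0),(.2,0),(.1,0),(.05,0),(0,0),(-.03,0)]:
    w=door_tcp(a,g); print(a,g,w.round(),((w-P)/1000).round(3), 'spin',round(np.pi-.523-a,3))
E
python3 -m creep '[0.02,0.08,0,0.12, 0.04,0.12,0,0.24, 0.06,0.16,0,0.36, 0.075,0.2,0,0.48, 0.09,0.24,0,0.6, 0.1,0.28,0,0.72, 0.11,0.32,0,0.84, 0.12,0.36,0,0.96, 0.13,0.4,0,1.08, 0.14,0.44,0,1.2]' 0
```

```text
0.59 60 [398.  68.] [0.197 0.66 ] spin 2.029
0.59 15 [430.  36.] [0.228 0.628] spin 2.029
0.59 0 [440.  25.] [0.239 0.617] spin 2.029
0.45 0 [453.  11.] [0.252 0.603] spin 2.169
0.3 0 [470.  -2.] [0.268 0.59 ] spin 2.319
0.2 0 [481. -10.] [0.28  0.582] spin 2.419
0.1 0 [494. -16.] [0.292 0.576] spin 2.519
0.05 0 [500. -18.] [0.299 0.573] spin 2.569
0 0 [507. -21.] [0.305 0.571] spin 2.619
-0.03 0 [511. -22.] [0.309 0.57 ] spin 2.649
t: 2.03
ee_pos: [330.0, -194.4, 223.0]
orientation: [2.262, 2.179, 0.0]
ft_force: [1.0, 0.2, 0.0]
width: 24.7
grasp_force: 0.0
```

```bash
python3 -m creep '[0.01,0.04,0,0.12, 0.02,0.08,0,0.24, 0.03,0.12,0,0.36, 0.04,0.15,0,0.48, 0.045,0.18,0,0.6, 0.05,0.2,0,0.72, 0.057,0.22,0,0.83, 0.057,0.22,0,0.83, 0.057,0.22,0,0.83, 0.057,0.22,0,0.83]' 0
python3 -c "
from h import *
from scipy.spatial.transform import Rotation as R
o=get_obs();print(o['qpos'],R.from_rotvec(o['orientation']).as_matrix().round(3)[:,1],[-np.sin(yaw-.59),np.cos(yaw-.59)],o['ee_pos'])"
```

```text
t: 2.87
ee_pos: [386.6, 23.4, 222.6]
orientation: [-1.203, -2.902, 0.001]
ft_force: [0.8, -0.4, 0.5]
width: 0.5
grasp_force: 0.0
[ 2.98900282e-02  6.20649056e-02  2.12107665e+00 -3.11078500e-04
  9.58740250e-01 -7.54829978e-01] [ 0.707  0.707 -0.   ] [np.float64(0.707532215844074), np.float64(0.7066810904097934)] [386.55928725  23.38415487 222.63862777]
```

```bash
python3 -m creep '[0.011,0.03,-0.01,0, 0.011,0.045,-0.04,0, 0.011,0.045,-0.075,0, 0.011,0.045,-0.11,0, 0.011,0.045,-0.14,0, 0.011,0.045,-0.16,0, 0.011,0.045,-0.162,0, 0.011,0.045,-0.162,0, 0.011,0.045,-0.162,0]' 0
python3 - <<'E'
from h import *
P=get_obs()['ee_pos'][:2]
for a,g in [(.59,20),(.59,0),(.45,0),(.3,0),(.2,0),(.1,0),(.05,0),(0,0),(-.03,0)]:
    w=door_tcp(a,g); print(a,g,((w-P)/1000).round(3), 'spin',round(.59-a,3))
p,d,k=grab('scene'); cv2.imwrite('pics/s1.png',cv2.resize(p[120:260,160:320],(640,560))[...,::-1])
E
```

```text
t: 3.62
ee_pos: [398.4, 68.2, 61.4]
orientation: [1.203, 2.902, 0.0]
ft_force: [-0.8, -0.1, 0.4]
width: 0.4
grasp_force: 0.0
0.59 20 [ 0.028 -0.029] spin 0.0
0.59 0 [ 0.042 -0.043] spin 0.0
0.45 0 [ 0.055 -0.057] spin 0.14
0.3 0 [ 0.071 -0.07 ] spin 0.29
0.2 0 [ 0.083 -0.078] spin 0.39
0.1 0 [ 0.095 -0.084] spin 0.49
0.05 0 [ 0.102 -0.087] spin 0.54
0 0 [ 0.108 -0.089] spin 0.59
-0.03 0 [ 0.112 -0.09 ] spin 0.62
```

View pics/s1.png

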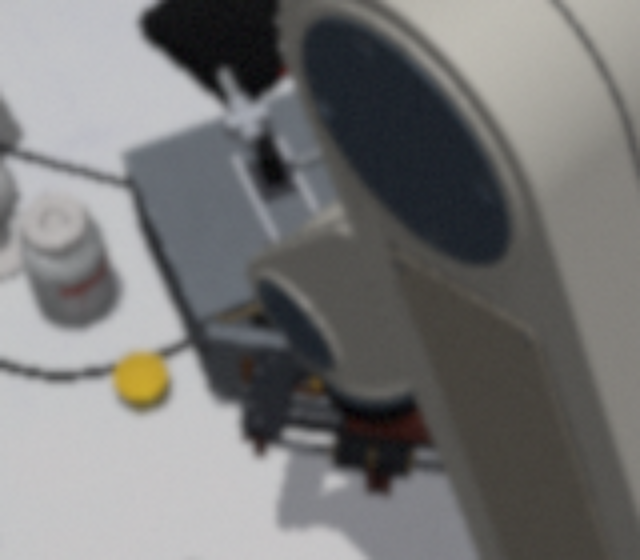

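The gripper stands just outside the door, around (330,420) in the crop, and clears the bottle and the jar. I'll push along the arc.

```bash
python3 -m creep '[0.015,-0.015,0,0, 0.028,-0.029,0,0, 0.036,-0.037,0,0, 0.042,-0.043,0,0.02, 0.048,-0.05,0,0.07, 0.055,-0.057,0,0.14, 0.063,-0.064,0,0.22, 0.071,-0.07,0,0.29, 0.077,-0.074,0,0.34, 0.083,-0.078,0,0.39]' 0
python3 -c "
from h import *
o=get_obs();print(o['ft_force'],box(o['ee_pos']))"
```

```text
t: 4.5
ee_pos: [481.8, -9.6, 62.0]
orientation: [0.612, 3.08, 0.001]
ft_force: [-0.6, -0.2, -0.5]
width: 0.6
grasp_force: 0.2
[-0.55883093 -0.16212272 -0.46643054] [-128.58687584  -44.01914933]
```

```bash
python3 -m creep '[0.006,-0.003,0,0.05, 0.012,-0.006,0,0.1, 0.016,-0.008,0,0.13, 0.019,-0.009,0,0.15, 0.022,-0.01,0,0.18, 0.025,-0.011,0,0.2, 0.025,-0.011,0,0.2]' 0
python3 -c "
from h import *
o=get_obs();print(o['ft_force'],box(o['ee_pos']))"
```

```text
t: 5.08
ee_pos: [505.5, -20.3, 61.5]
orientation: [-0.303, -3.126, -0.0]
ft_force: [-2.3, 1.1, 2.8]
width: 0.6
grasp_force: 1.9
[-2.30426183  1.08738266  2.81280279] [-103.31567268  -49.86197749]
```

```bash
python3 -m creep '[0.002,0,0,0, 0.004,-0.001,0,0]' 0; python3 -m creep '[0.002,0,0,0, 0.004,-0.001,0,0]' 0;  python3 -m creep '[0.002,0,0,0, 0.004,-0.001,0,0]' 0
```

```text
t: 5.25
ee_pos: [505.2, -20.4, 60.8]
orientation: [-0.305, -3.118, -0.001]
ft_force: [-19.4, 10.6, 13.9]
width: 0.5
grasp_force: 11.0
t: 5.42
ee_pos: [505.0, -20.5, 60.3]
orientation: [-0.304, -3.109, -0.001]
ft_force: [-32.1, 15.8, 24.3]
width: 0.7
grasp_force: 17.5
t: 5.58
ee_pos: [504.7, -20.7, 59.9]
orientation: [-0.303, -3.101, -0.002]
ft_force: [-45.9, 19.8, 36.0]
width: 0.5
grasp_force: 24.5
```

```bash
python3 -m creep '[-0.006,0.001,0,0, -0.014,0.003,0,0]' 0; python3 -m creep '[-0.03,0.006,0,0, -0.06,0.012,0,0, -0.06,0.012,0.04,0, -0.06,0.012,0.08,0, -0.06,0.012,0.12,0, -0.06,0.012,0.15,0, -0.06,0.012,0.15,0, -0.06,0.012,0.15,0]' 0.5
python3 - <<'E'
from h import *
o=get_obs(); print(box(o['ee_pos']))
p,d,k=grab('scene'); p2,d2,k2=grab('top'); np.savez('t1.npz',d=d2,p=p2)
a=cv2.resize(p[120:240,170:290],(400,400),interpolation=3);b=cv2.resize(p2[115:235,190:310],(400,400),interpolation=3)
cv2.imwrite('pics/s2.png',np.hstack([a,b])[...,::-1])
E
```

```text
t: 5.75
ee_pos: [502.6, -19.8, 61.0]
orientation: [-0.304, -3.126, -0.0]
ft_force: [1.2, -0.0, -0.2]
width: 0.8
grasp_force: 0.0
t: 6.42
ee_pos: [445.8, -8.3, 213.1]
orientation: [0.304, 3.12, 0.0]
ft_force: [-0.4, -0.2, -0.4]
width: 43.2
grasp_force: 0.0
[-164.20123704  -49.76020484]
```

View pics/s2.png

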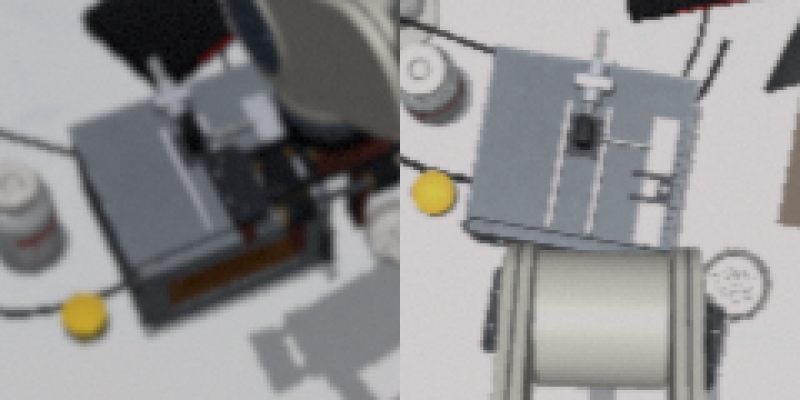

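The door face lies flush with the box front at (230,280) on the left. The clip is untouched at (655,187) on the right. Next I'll rectify the roof at pointer height to measure the pointer, clip and tab.

Run:
```python
from h import *
f=np.load('t1.npz'); k=cams.get_calibration('top')
def rect(p,k,z,s=5,xr=(60,-60),yr=(25,-95)):
    src=[];dst=[]
    for x in xr:
        for y in yr:
            w=unbox(x,y); src.append(proj(k,np.array([*w,z]))); dst.append([(yr[0]-y)*s,(xr[0]-x)*s])
    M=cv2.getPerspectiveTransform(np.float32(src),np.float32(dst))
    return cv2.warpPerspective(p,M,(600,600),flags=cv2.INTER_CUBIC)
im=rect(f['p'],k,131)
for i in range(0,600,50): cv2.line(im,(0,i),(8 if i%100 else 16,i),(255,0,0),1)
cv2.imwrite('pics/r.png',im[...,::-1])
g=cv2.cvtColor(im,cv2.COLOR_RGB2GRAY).astype(float)
# column bands (box y): between tab & strip for pointer; prongs
for nm,y0,y1 in [('ptr',-25,-42),('clip',-60,-66)]:
    c=g[:,int((25-y0)*5):int((25-y1)*5)].mean(1); print(nm,[(60-i/5,int(c[i])) for i in range(150,560,10)])
W=cloud(k,f['d']); T=W[(f['d']>0)&(W[...,2]>155)&(W[...,2]<172)&(abs(W[...,0]-620)<40)&(abs(W[...,1])<40)]
print('tab',len(T),[box(t).round() .tolist() for t in T][::6],box(np.median(T,0)))
```

```text
ptr [(30.0, 132), (28.0, 131), (26.0, 131), (24.0, 131), (22.0, 131), (20.0, 131), (18.0, 132), (16.0, 132), (14.0, 133), (12.0, 149), (10.0, 161), (8.0, 136), (6.0, 119), (4.0, 126), (2.0, 130), (0.0, 131), (-2.0, 131), (-4.0, 132), (-6.0, 132), (-8.0, 132), (-10.0, 131), (-12.0, 130), (-14.0, 131), (-16.0, 132), (-18.0, 132), (-20.0, 133), (-22.0, 133), (-24.0, 132), (-26.0, 132), (-28.0, 132), (-30.0, 132), (-32.0, 133), (-34.0, 133), (-36.0, 133), (-38.0, 133), (-40.0, 133), (-42.0, 133), (-44.0, 133), (-46.0, 134), (-48.0, 133), (-50.0, 134)]
clip [(30.0, 188), (28.0, 187), (26.0, 189), (24.0, 192), (22.0, 192), (20.0, 192), (18.0, 190), (16.0, 191), (14.0, 192), (12.0, 189), (10.0, 178), (8.0, 175), (6.0, 187), (4.0, 191), (2.0, 191), (0.0, 191), (-2.0, 193), (-4.0, 193), (-6.0, 189), (-8.0, 191), (-10.0, 188), (-12.0, 166), (-14.0, 127), (-16.0, 106), (-18.0, 126), (-20.0, 163), (-22.0, 184), (-24.0, 186), (-26.0, 187), (-28.0, 191), (-30.0, 193), (-32.0, 185), (-34.0, 164), (-36.0, 126), (-38.0, 111), (-40.0, 132), (-42.0, 166), (-44.0, 191), (-46.0, 193), (-48.0, 193), (-50.0, 192)]
tab 43 [[21.0, 3.0], [20.0, -6.0], [13.0, 5.0], [10.0, 1.0], [8.0, -2.0], [4.0, -6.0], [2.0, -6.0], [-2.0, -7.0]] [ 9.65438924 -1.95980491]
```

View pics/r.png

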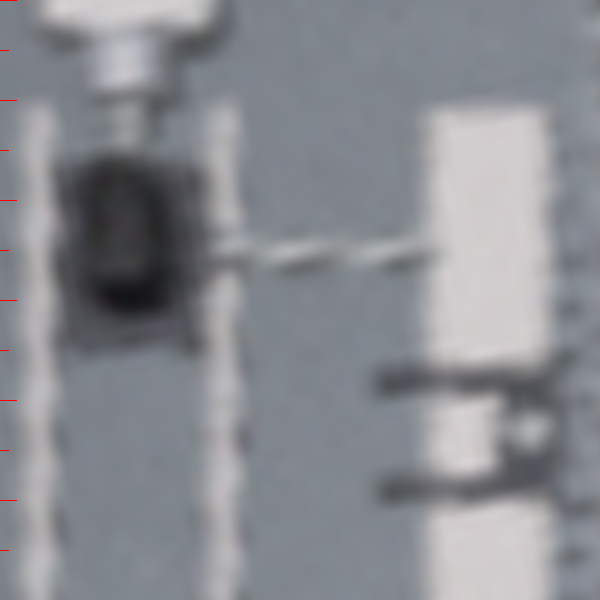

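Pointer is at box x≈9.5 and the prongs are at -16 and -38, so the gap middle is about -27 and the pull about 36.5 mm. The tab is at about (9,-1.5) in the box frame.

```bash
python3 -m creep '[0.035,0.003,0,0, 0.07,0.006,0,0, 0.105,0.009,0,0, 0.14,0.012,0,0, 0.165,0.014,0,0, 0.176,0.014,0,0, 0.176,0.014,-0.01,0, 0.176,0.014,-0.02,0, 0.176,0.014,-0.03,0, 0.176,0.014,-0.03,0]' 0.5
python3 -m creep '[0,0,-0.015,0, 0,0,-0.03,0, 0,0,-0.045,0, 0,0,-0.045,0]' 0.5
python3 -c "
from h import *
o=get_obs();print(o['ft_force'],box(o['ee_pos']))
p,d,k=grab('scene'); a=cv2.resize(p[110:230,170:290],(480,480),interpolation=3);cv2.imwrite('pics/s3.png',a[...,::-1])"
```

```text
t: 7.35
ee_pos: [616.5, 5.8, 176.8]
orientation: [-0.304, -3.12, 0.001]
ft_force: [-1.6, -0.0, -0.1]
width: 43.8
grasp_force: 0.0
t: 7.68
ee_pos: [616.9, 5.8, 132.8]
orientation: [-0.304, -3.121, 0.001]
ft_force: [-1.1, 0.4, -0.2]
width: 43.9
grasp_force: 0.0
[-1.12681463  0.39924126 -0.21791308] [ 0.93460661 -2.58981748]
```

View pics/s3.png

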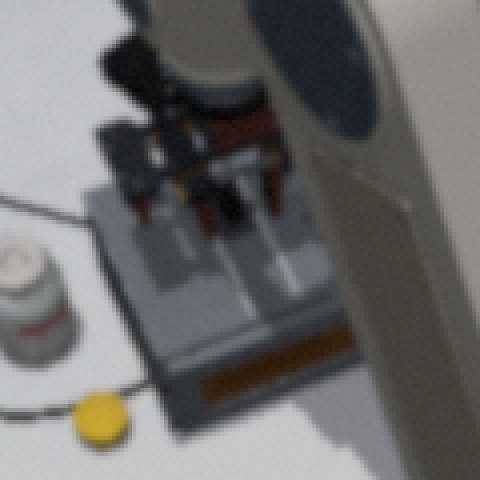

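The open fingers straddle the tab at (232,205) in the crop. I'll raise 5 mm, shift 5 mm back and close.

```bash
python3 -m creep '[0.005,0,0.005,0, 0.005,0,0.005,0]' 0.5; python3 -m creep '[0,0,0,0, 0,0,0,0, 0,0,0,0, 0,0,0,0, 0,0,0,0, 0,0,0,0, 0,0,0,0, 0,0,0,0]' 0
python3 -c "
from h import *
o=get_obs();print(o['ft_force'],box(o['ee_pos']))"
```

```text
t: 7.9
ee_pos: [626.7, 5.8, 142.8]
orientation: [0.304, 3.123, 0.0]
ft_force: [0.2, 0.6, 0.2]
width: 43.7
grasp_force: 0.0
t: 8.57
ee_pos: [625.2, 7.3, 140.9]
orientation: [0.304, 3.126, 0.003]
ft_force: [1.4, 6.9, 1.1]
width: 13.7
grasp_force: 30.0
[1.43392934 6.90714055 1.05661218] [8.71655287 0.55721521]
```

```bash
python3 -m creep '[-0.004,0.002,0,0, -0.008,0.003,0,0, -0.013,0.004,0,0, -0.018,0.005,0,0, -0.023,0.006,0,0, -0.028,0.007,0,0, -0.032,0.008,0,0, -0.035,0.008,0,0, -0.035,0.008,0,0, -0.035,0.008,0,0]' 0
python3 - <<'E'
from h import *
o=get_obs();print(o['ft_force'],box(o['ee_pos']),o['grasp_force'],o['width'])
p,d,k=grab('scene'); p2,d2,k2=grab('top')
for c in('scene','top'):
  for n in('pointer','mark','slide_grip'):
    kk=cams.get_calibration(c)
    print(c,n,[(round(b['score'],2),np.round(b['centre'],1),box(onz(kk,b['centre'],131)).round(1)) for b in boxes_of(c,n)[:2]])
a=cv2.resize(p[120:220,190:290],(400,400),interpolation=3);b=cv2.resize(p2[125:225,205:305],(400,400),interpolation=3)
cv2.imwrite('pics/s4.png',np.hstack([a,b])[...,::-1])
E
```

```text
t: 9.4
ee_pos: [590.5, 14.2, 140.9]
orientation: [0.304, 3.124, 0.001]
ft_force: [7.2, 1.6, -3.6]
width: 13.8
grasp_force: 30.0
[ 7.16225794  1.62186979 -3.61418614] [-26.61474368   0.50724624] 29.99921679496765 13.802205778168064
scene pointer [(0.52, array([234.4, 174.7]), array([-40.5,   0.1]))]
scene mark []
scene slide_grip []
top pointer []
top mark []
top slide_grip [(0.61, array([175.8, 238.2]), array([-272.4,  157.1]))]
```

View pics/s4.png

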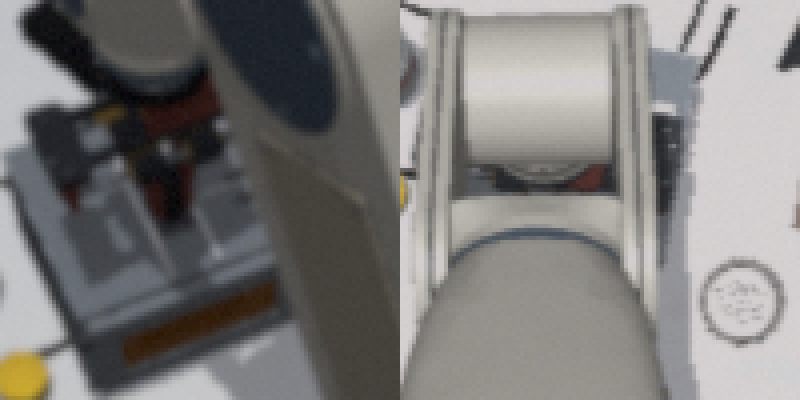

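The tab is gripped (30 N, 13.8 mm) and the TCP has travelled 35.3 mm, which puts the pointer about 1 mm from the gap middle. The pointer itself is hidden under the wrist. The door is still flush at (200,330) on the left. I'll hold, check and hand in.

```bash
python3 -m creep '[-0.001,0,0,0, -0.001,0,0,0, -0.001,0,0,0, -0.001,0,0,0, -0.001,0,0,0, -0.001,0,0,0, -0.001,0,0,0, -0.001,0,0,0, -0.001,0,0,0, -0.001,0,0,0]' 0 && python3 -c "
from h import *
o=get_obs();print(box(o['ee_pos']),o['grasp_force'],abs(o['qvel']).max());print(ticket.close_job())"
```

```text
t: 10.63
ee_pos: [589.8, 14.3, 140.9]
orientation: [0.304, 3.124, 0.002]
ft_force: [6.4, 2.0, -4.6]
width: 13.9
grasp_force: 30.0
[-27.31490614   0.49511788] 29.99912917613983 0.0012040896342762155
the job is handed in; nothing more can be done
None
```

I handed the job in at about 10.6 s of robot time, with the door flush against the box front and the tab held at 30 N. I put the pointer about 1 mm from the gap middle, going by TCP travel (36.0 mm moved, about 36.5 mm needed), because the wrist hid it and the clip from both cameras after the pull.

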